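# Open the spice jar and slide it under the dispenser

### The job

Unscrew the black cap from the glass spice jar that is clamped in the sliding carrier, and set it down gently, open side down, flat in the shallow steel tray. Then slide the carrier along its rail until it clicks into the stop under the dispenser's spout, let go and leave it there. Leave the other things on the counter where they are.

Things in the scene. Friction and masses are not known exactly. Their poses are not given: they have to be found in the camera images.
- cap: Round black plastic screw cap, 60 mm across, 44 mm tall, about 60 g, finely ribbed side. Origin: centre of its open underside; z up out of its top. Starts screwed onto the jar. Turn it anticlockwise seen from above, 3.2 to 4.1 rad in all; then it lifts straight off, not before. It rises 2.7 mm per rad. Stiff for the first 1.5 rad (up to 0.5 Nm), then light. Stays put between twists.
- jar_seat (a point): Point on the jar's axis where the cap's underside sits when screwed home, 129 mm above the counter. Moves with the carrier; axes as station. Below it is the square clear glass jar (70 x 70 mm, shoulder 125 mm and open mouth 153 mm above the counter), clamped in the carrier: it cannot turn or come out.
- post_top (a point): Centre of the top of the carrier's square black push post: 20 x 20 mm, sides parallel to the station's axes, standing 97 mm tall on the carrier's plate (post top 130 mm, plate top 33 mm above the counter), 120 mm from the jar's axis on the side away from the dispenser. Axes as station.
- carrier (a joint): Slide of the carrier along the rail, m; grows towards the dispenser (station's +y). Starts at 0. A sprung detent holds the carrier with the jar's axis right under the spout; it lies between 0.180 and 0.210, as the dispenser stands; the end stop is at 0.235. Sliding takes about 2 N, entering the detent about 6 N; within about 3 mm of it the carrier pulls itself home.
- station: Low steel rail fixed to the counter, 70 mm wide, along its y from y = -140 to 290 mm. Origin on the counter under the jar's axis when carrier is 0; x across the rail, y along it towards the dispenser, z up.
- spout (a point): Centre of the lower end of the dispenser's spout (29 mm across), 160 mm above the counter, on the line of the jar's travel. The open jar passes under it, the capped jar does not. Above it the clear hopper, 78 mm across, from 225 to 372 mm above the counter, held by an arm from a 30 mm square column 340 mm tall, 150 mm beyond the spout along the rail. Axes as station.
- tray: Shallow rectangular stainless tray fixed on the counter, 150 mm (its x) by 170 mm (its y), floor 4 mm thick, rim 14 mm above the counter, walls 4 mm. Origin: centre of its underside.
- measure: Bystander: steel measuring cup, 80 mm across, 50 mm tall, flat handle to its +y reaching 116 mm from its axis. Origin: centre of its underside.
- onion: Bystander: onion, 72 mm across, 78 mm tall. Origin: centre of its underside.
- spare_jar: Bystander: closed square spice jar like the one in the carrier, 70 x 70 x 138 mm, standing on the counter. Origin: centre of its underside.
- egg_cup: Bystander: egg in a white egg cup, 52 mm across, 85 mm tall. Origin: centre of its underside.
- mill: Bystander: wooden pepper mill, 56 mm across, 162 mm tall. Origin: centre of its underside.
Things that resemble listed ones, but are neither listed nor needed, are in the scene too. Several things have the shape of the tray; the one meant has the colours described above.

How it is judged:
By the outcome, as a careful person would: the job done as asked, in the order asked, and still so for the second after the job is handed in, with the robot touching nothing.
It also fails if it takes over 72 s, if anything falls off the work surface, if the arm or the gripper's body presses on something with over 40 N, if the wrist force passes 120 N, or if a joint passes its speed limit or range.

### The arm

A 7-joint arm with a two-finger parallel gripper is mounted at the origin on the work surface. World frame = base frame: x ahead of the robot, y to its left, z up, the work surface at z = 0. Lengths are in mm, angles in degrees, forces in N, time in s.
With the tool pointing down it reaches from about 425 to 825 mm from the base axis. Payload 3.6 kg.
Tool frame: the origin (TCP) lies between the finger pads; the fingertips stand 19 mm ahead of it and the grasp point (between the pads) is the TCP; z points along the fingers, y is the line along which they close (so a half turn about z gives the same grasp; the last joint's range is limited). The gripper opens to 93 mm and grips with 3 to 60 N. Pads are 15 mm wide; open, the fingers measure 128 mm over their backs; the gripper's body (75 mm by 188 mm) begins 65 mm behind the grasp point.
Start: joints at [-67.007, 35.231, -0.722, 81.555, 0.464, 63.22, -2.315], TCP at [269.63, 591.407, 237.64] pointing down, gripper open.
Joint ranges: [-178.69, 178.69], [-17.37, 117.87], [-77.05, 75.6], [15.02, 138.74], [-78.02, 258.01], [0.78, 113.62], [-162.83, 162.83]. Speed limits (degrees/s): [159.86, 159.86, 180, 180, 180, 180, 180].

### API

Orientations are given as a 3x3 rotation matrix whose columns are the frame's x, y, z axes.
In Python, from bench import read_state, viewer, arm, boxes_of, silhouettes gives the robot as it stands.
- The arm moves only by the tool step_arm, never from a script. Its argument "plan" is a list that holds one entry, the list of rows, each a list of 4 numbers: the shift along the tool's x, y, z in mm, then the turn about the tool's z in rad. In form: [[[tx, ty, tz, twist], ...]]. A call has 1 to 12 rows; each row is the pose to reach, as a shift and turn from the pose commanded when the call began, along the tool's axes at that moment; what a row does not reach only later rows make up. A row lasts 1/12 s, in which the tool goes at most 41.7 mm and 7.16 degrees, less where a joint would pass 70% of its speed; a pose out of reach is approached as far as the arm can. A call with a gripper value outside its range is refused whole. "grip" is the finger opening in mm, from 0 to 93, set as the call begins (left out, the last holds). The fingers move at their own pace and stop on an object; "force" is the grip in N (left out, the last holds). Time passes only in rows, so rows that repeat a pose let the fingers close. It gives the time, the measured TCP pose, the force, the opening and the grip force at its end, in the units of the state.
- read_state(): the state, without advancing time (a new reading comes with each control period).
- viewer.read_camera(name): name is "side" or "top"; returns the picture (384x512x3 uint8, red, green, blue); there is no depth.
- viewer.camera_info(name): a dict with "fov_y" (degrees; the focal length in pixels is half the picture's height over the tangent of half this angle, whatever the lens; pixels are square), "cx", "cy" (the principal point, pixels), "rvec" (rotation vector, rad) and "tvec" (3), from world to camera coordinates, as OpenCV has them. Camera axes: x right, y down, z forward; pixel columns grow to the right and rows downward; lengths in mm; the calibration is good to about 2 mm. A picture is of the moment at which its call begins. camera_info takes no time and is no camera call.
- arm.close_job(): hands the job in; it is judged then, once.
Trained networks look in the newest picture that a camera, given by its name, has taken for a name from the list of things; names that differ only in an ending like _2 or _b are one class to them, and where a whole thing is asked for, a point or a joint stands for the part that bears it (a point fixed in the world has none). Each returns a list of dicts, best first, with "p" (0 to 1); they miss things now and then, are a little off and sometimes report something else, mostly with a low value. They report only what shows in the picture. A call takes as long as a camera call. They do not tell look-alikes from the thing itself.
- boxes_of(query, camera): "position" ([column, row] in pixels, amid what is visible of it).
- silhouettes(query, camera): "region" (384x512 bool, what is visible of it) and "position" ([column, row] in pixels, amid what is visible of it).
The state is a dict: "time": time; "qpos": joint angles; "dq": joint speeds; "tau": joint torques, N m; "tcp_pos": TCP position; "eef_rot": TCP orientation; "contact_force": force on the tool from outside, world axes, zero at the start; "torque": the same for the moment, N m; "gripper_width": opening from 0.0 (shut) to 1.0 (fully open); "grasp_force": force on a finger pad.
Only numpy, scipy, OpenCV 4.12 (cv2) and the standard library are available. Lean on these libraries where they do the work, as an engineer would, in place of code of your own. Each camera call takes 0.05 s, during which the arm holds its last target. There are 200 camera calls.

## Working session

There is one attempt and no reset: what is moved stays moved. The work goes in short steps, Python scripts to look and compute and a tool call to move; the robot and the scene stay as the last step left them, time stands still between calls to the robot, and variables do not carry over. Pictures are saved under pics/ and viewed, at most 10 in all, crops included, and the job is handed in when it is done.

Besides the shell and the picture viewer there is one more tool, called after "Call:" in YAML: its name, and indented under it one key for each argument. step_arm: Moves the arm, as the interface text tells. Its arguments: {"type":"object","properties":{"plan":{"type":"array","items":{"type":"array","items":{"type":"array","items":{"type":"number"}}}},"grip":{"type":"number"},"force":{"type":"number"}},"required":["plan"]}

```bash
mkdir -p pics
cat > h.py <<'E'
import numpy as np, cv2
from bench import read_state, viewer, arm, boxes_of, silhouettes
def cam(n):
    c=viewer.camera_info(n); f=192/np.tan(np.radians(c["fov_y"])/2)
    K=np.array([[f,0,c["cx"]],[0,f,c["cy"]],[0,0,1.]]); R=cv2.Rodrigues(np.array(c["rvec"],float))[0]
    return K,R,np.array(c["tvec"],float).ravel(),c
def atz(n,px,z):
    K,R,t,_=cam(n); d=R.T@np.linalg.inv(K)@np.array([px[0],px[1],1.]); o=-R.T@t
    return o+d*(z-o[2])/d[2]
def proj(n,P):
    K,R,t,_=cam(n); p=K@(R@np.array(P,float)+t); return p[:2]/p[2]
def tri(pa,pb):
    Ps=[]
    for n in("side","top"):
        K,R,t,_=cam(n); Ps.append(K@np.c_[R,t])
    X=cv2.triangulatePoints(Ps[0],Ps[1],np.array(pa,float).reshape(2,1),np.array(pb,float).reshape(2,1)).ravel()
    return X[:3]/X[3]
E
python3 - <<'E'
from h import *
ims=[viewer.read_camera(n) for n in("side","top")]
for n,i in zip(("side","top"),ims):
    cv2.imwrite(f"pics/{n}0.png",i[:,:,::-1]); print(n,viewer.camera_info(n))
    for q in ["cap","jar_seat","post_top","carrier","spout","station","tray","measure","onion","spare_jar","egg_cup","mill"]:
        print(q,[(np.round(d["position"]).tolist(),round(d["p"],2)) for d in boxes_of(q,n)])
s=read_state(); print(s)
E
```

```text
side {'fov_y': 52.145643654917734, 'cx': 254.2166951551857, 'cy': 194.88880591530074, 'rvec': array([ 0.96268873,  2.60196472, -0.92992526]), 'tvec': array([ 440.35274803, -153.45995569, 1622.93810359])}
cap [([220.0, 202.0], 0.59)]
jar_seat [([215.0, 218.0], 0.89)]
post_top [([213.0, 215.0], 0.65)]
carrier [([208.0, 216.0], 0.75)]
spout [([280.0, 232.0], 0.6)]
station [([236.0, 237.0], 0.81), ([322.0, 341.0], 0.68)]
tray [([248.0, 174.0], 0.85), ([225.0, 126.0], 0.74)]
measure [([317.0, 232.0], 0.58)]
onion [([287.0, 205.0], 0.79)]
spare_jar [([186.0, 151.0], 0.64), ([317.0, 231.0], 0.36)]
egg_cup [([192.0, 243.0], 0.55)]
mill [([320.0, 341.0], 0.93)]
top {'fov_y': 57.64458010587038, 'cx': 255.27765217644676, 'cy': 188.24225927776678, 'rvec': array([ 2.19038563, -2.17443616,  0.0869747 ]), 'tvec': array([ -61.65569878,  536.88314192, 1181.84791238])}
cap [([269.0, 153.0], 0.6)]
jar_seat [([285.0, 157.0], 0.7)]
post_top [([284.0, 157.0], 0.59), ([239.0, 222.0], 0.48)]
carrier [([286.0, 157.0], 0.6)]
spout [([179.0, 146.0], 0.65)]
station [([254.0, 160.0], 0.77)]
tray [([392.0, 259.0]
[... 344 characters left out ...]
1510348]), 'dq': array([-0.02988679,  0.00637265, -0.10481167,  0.06928817,  0.06299106,
        0.00297751,  0.02330629]), 'tau': array([-3.32822128e-04, -4.58831191e+01,  2.08522500e-01, -1.66028881e+01,
       -6.11567055e-02,  1.32970931e-02,  3.71919498e-05]), 'tcp_pos': array([269.63931813, 591.39795028, 237.65108376]), 'eef_rot': array([[-9.09887820e-01,  4.14854373e-01, -6.39535677e-05],
       [ 4.14854376e-01,  9.09887820e-01, -4.38323332e-05],
       [ 4.00065371e-05, -6.64139235e-05, -9.99999997e-01]]), 'contact_force': array([-0.0213828 ,  0.00236923,  0.50121286]), 'torque': array([-0.0117419 ,  0.020966  , -0.00703055]), 'grasp_force': 0.0, 'gripper_width': 0.9950809754998862}
```

Run:
```python
import cv2,numpy as np
a=cv2.imread("pics/side0.png");b=cv2.imread("pics/top0.png")
c=cv2.resize(a[90:370,130:370],None,fx=2.14,fy=2.14,interpolation=2)
cv2.imwrite("pics/s1.png",c)
cv2.imwrite("pics/t1.png",cv2.resize(b[80:310,60:440],None,fx=2.1,fy=2.1,interpolation=2))
```

```text
(no output)
```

View pics/s1.png

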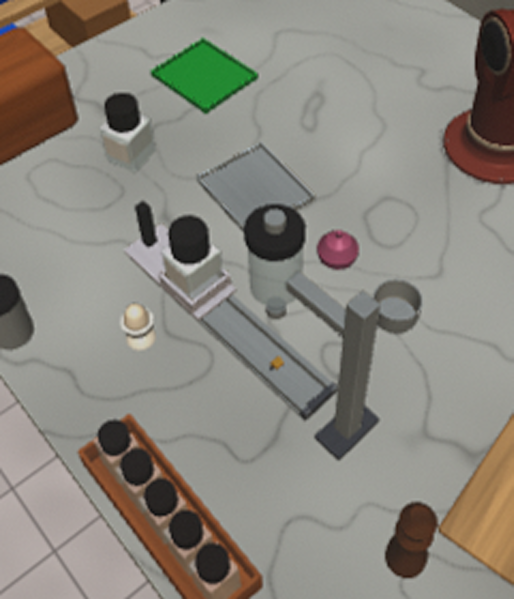

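View pics/t1.png

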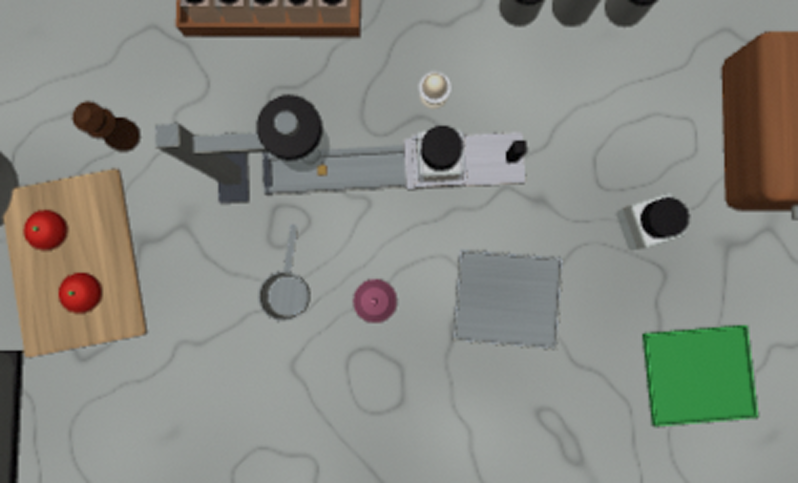

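The top view shows the carrier's jar cap at (270,150), post (304,152), steel tray (301,222), onion (239,222), measure (196,221) and egg cup (266,121). Possible mix-ups are the spare jar's cap at (376,184), the rack caps at about (150–225,80) and the green tray at (393,259). I choose the cap at (270,150), which sits on the carrier, and the grey tray.

Run:
```python
from h import *
def sil(q,n,near):
    L=silhouettes(q,n); 
    d=min(L,key=lambda d:np.hypot(*(np.array(d["position"])-near))); return d
# cap
for n,near in(("top",(270,152)),("side",(219,202))):
    d=sil("cap",n,np.array(near)); ys,xs=np.nonzero(d["region"]); print(n,d["p"],d["position"],xs.min(),xs.max(),ys.min(),ys.max(),len(xs), atz(n,(xs.mean(),ys.mean()),155 ).round(1))
    np.save(f"cap_{n}.npy",d["region"])
    d=sil("tray",n,np.array((301,222) if n=="top" else (249,176))); m=d["region"].astype(np.uint8)
    ys,xs=np.nonzero(m); P=np.array([atz(n,p,7)[:2] for p in zip(xs,ys)]); r=cv2.minAreaRect(P.astype(np.float32)); print("tray",n,P.mean(0).round(1),r, len(xs))
    d=sil("station",n,np.array((254,160) if n=="top" else (236,237))); m=d["region"]
    ys,xs=np.nonzero(m); P=np.array([atz(n,p,15)[:2] for p in zip(xs,ys)]); print("station",n,cv2.minAreaRect(P.astype(np.float32)))
print("cap tri",tri((219,202),(269.5,152)))
# post top by hand: crop side (145,207)/2.14 ; top crop (518,148)/2.1
print("post tri",tri((130+144/2.14,90+207/2.14),(60+518/2.1,80+147/2.1)), atz("top",(60+518/2.1,80+147/2.1),130))
print("spout side",tri((130+275/2.14,90+310/2.14),(60+315/2.1,80+160/2.1)),atz("side",(130+275/2.14,90+312/2.14),160))
print("hopper top",tri((130+275/2.14,90+219/2.14),(60+287/2.1,80+121/2.1)))
for nm,n,p,z in[("onion","top",(239,222),40),("measure","top",(196,221),50),("egg","top",(266,121),60),("spare","top",(376,184),138)]: print(nm,atz(n,p,z).round())
```

```text
top 0.65 [271.9, 149.1] 261 280 140 160 334 [ 645.7 -102.7  155. ]
tray top [ 421.6 -218.3] ((422.3065185546875, -218.425537109375), (171.84796142578125, 150.6746826171875), 85.68315124511719) 2155
station top ((648.6397705078125, -28.727157592773438), (97.37228393554688, 441.4015808105469), 3.6919476985931396)
side 0.6 [219.7, 200.1] 209 227 190 210 325 [ 643.6 -102.2  155. ]
tray side [ 415.9 -226.4] ((420.6685485839844, -216.86036682128906), (178.68019104003906, 154.7417755126953), 85.11616516113281) 1113
station side ((621.3216552734375, -61.65118408203125), (122.44954681396484, 509.635009765625), 4.032378673553467)
cap tri [ 641.55782509 -101.28390797  144.51905765]
post tri [ 651.24799246 -219.06020486  125.90033256] [ 651.28768152 -219.18788142  130.        ]
spout side [627.00233292  83.71810774 145.15266315] [635.74128123  93.44958573 160.        ]
hopper top [633.6980961   90.79111677 365.80038082]
onion [421.  -4.  40.]
measure [424. 139.  50.]
egg [763. -92.  60.]
spare [ 544. -434.  138.]
```

Run:
```python
from h import *
from scipy.optimize import minimize
print("TCP px",proj("side",(270,591,238)),proj("top",(270,591,238)))
print("red base",atz("side",(130+505/2.14,90+150/2.14),10), "black top", atz("top",(66,280),100),"mill",atz("top",(60+120/2.1,80+130/2.1),20))
th=np.linspace(0,2*np.pi,40)
def hull(n,x,y):
    P=[(x+30*np.cos(a),y+30*np.sin(a),z) for a in th for z in(130,173)]
    return cv2.convexHull(np.array([proj(n,p) for p in P],np.float32))
def mask(n,x,y,S=8):
    m=np.zeros((384*S//1,512*S),np.uint8)
    cv2.fillConvexPoly(m,((hull(n,x,y)+.5)*S).astype(int),1); return cv2.resize(m.astype(np.float32),(512,384),interpolation=cv2.INTER_AREA)
for ns in(("top",),("side",),("top","side")):
    f=lambda p:sum(np.abs(mask(n,*p)-np.load(f"cap_{n}.npy")).sum() for n in ns)
    r=minimize(f,(644,-102),method="Nelder-Mead",options=dict(initial_simplex=[(644,-102),(652,-102),(644,-94)],xatol=.2)); print(ns,r.x,r.fun)
# edge-of-plate based rail angle from image: carrier/post direction
```

```text
TCP px [484.79644636 263.09617388] [ 20.1187225  276.78377244]
red base [ 3.02338009 27.78563926 10.        ] black top [236.63742089 536.88637997 100.        ] mill [695.75482613 424.63764632  20.        ]Traceback (most recent call last):
  File "<stdin>", line 14, in <module>
    res = _minimize_neldermead(fun, x0, args, callback, bounds=bounds,
                               **options)
    fxr = func(xr)
    fx = function(np.copy(x), *(wrapper_args + args))
  File "<stdin>", line 13, in <lambda>
  File "<stdin>", line 13, in <genexpr>
  File "<stdin>", line 11, in mask
  File "<stdin>", line 8, in hull
  File "h.py", line 11, in proj
    K,R,t,_=cam(n); p=K@(R@np.array(P,float)+t); return p[:2]/p[2]
            ~~~^^^
  File "h.py", line 4, in cam
    c=viewer.camera_info(n); f=192/np.tan(np.radians(c["fov_y"])/2)
ValueError: time passes only in moves, steps and waits
```

Call:
step_arm:
  plan:
    - [[-250,-240,0,0.13],[-250,-240,0,0.25],[-250,-240,0,0.37],[-250,-240,0,0.5],[-250,-240,0,0.62],[-250,-240,0,0.74],[-250,-240,0,0.86],[-250,-240,0,0.98],[-384,-408,0,1.1],[-384,-408,0,1.2],[-384,-408,0,1.3],[-384,-408,0,1.4]]
  grip: 88

```text
time: 2.6
tcp_pos: [434.7, 118.5, 238.1]
eef_rot: [[0.258, 0.966, 0.001], [0.966, -0.258, 0.001], [0.001, 0.001, -1.0]]
contact_force: [0.6, -0.1, -0.1]
gripper_width: 0.949
grasp_force: 0.0
```

```bash
python3 - <<'E'
import re
s=open("h.py").read()
s=s.replace("def cam(n):\n    c=viewer.camera_info(n)","from functools import lru_cache\n@lru_cache\ndef cam(n):\n    c=viewer.camera_info(n)")
open("h.py","w").write(s)
E
python3 - <<'E'
from h import *
from scipy.optimize import minimize
s=read_state(); print(s["time"],s["tcp_pos"].round(1),s["qpos"].round(1),s["eef_rot"].round(3).tolist())
th=np.linspace(0,2*np.pi,40)
def mask(n,x,y,S=8):
    P=[(x+30*np.cos(a),y+30*np.sin(a),z) for a in th for z in(130,173)]
    h=cv2.convexHull(np.array([proj(n,p) for p in P],np.float32)); m=np.zeros((384*S,512*S),np.uint8)
    cv2.fillConvexPoly(m,((h+.5)*S).astype(int),1); return cv2.resize(m.astype(np.float32),(512,384),interpolation=cv2.INTER_AREA)
M={n:np.load(f"cap_{n}.npy") for n in("top","side")}
for ns in(("top",),("side",),("top","side")):
    f=lambda p:sum(np.abs(mask(n,*p)-M[n]).sum() for n in ns)
    r=minimize(f,(644,-102),method="Nelder-Mead",options=dict(initial_simplex=[(644,-102),(652,-102),(644,-94)],xatol=.2)); print(ns,r.x,r.fun)
E
```

```text
2.6 [434.7 118.5 238.1] [-36.5  18.8  24.7 113.4 -10.2  49.8 -21.4] [[0.258, 0.966, 0.001], [0.966, -0.258, 0.001], [0.001, 0.001, -1.0]]
('top',) [ 645.32187295 -102.67560911] 20.0
('side',) [ 641.86058593 -104.97556126] 34.015625
('top', 'side') [ 644.54968273 -102.46478828] 63.0625
```

Call:
step_arm:
  plan:
    - [[-163,80,0,0.12],[-163,80,0,0.24],[-163,80,0,0.36],[-163,80,0,0.49],[-163,80,0,0.61],[-160,259,0,0.73],[-160,259,0,0.85],[-160,259,0,0.97],[-160,259,0,1.09],[-160,259,0,1.21],[-160,259,0,1.33],[-160,259,0,1.45]]

```text
time: 3.6
tcp_pos: [645.2, -100.5, 236.7]
eef_rot: [[0.99, -0.141, -0.001], [-0.141, -0.99, -0.001], [-0.001, 0.001, -1.0]]
contact_force: [0.6, 0.6, -0.2]
gripper_width: 0.945
grasp_force: 0.0
```

Run:
```python
from h import *
s=read_state(); print(s["time"],s["tcp_pos"].round(1),s["qpos"].round(1),s["eef_rot"].round(3).tolist())
i=viewer.read_camera("top"); j=viewer.read_camera("side")
cv2.imwrite("pics/c2.png",np.hstack([cv2.resize(i[100:240,200:340],None,fx=2.8,fy=2.8,interpolation=2),cv2.resize(j[120:260,160:300],None,fx=2.8,fy=2.8,interpolation=2)])[:,:,::-1])
for z in(218,):print(proj("top",(*s["tcp_pos"][:2],z)),proj("side",(*s["tcp_pos"][:2],z)))
```

```text
3.6 [ 645.2 -100.5  236.7] [-16.7  41.8  45.3  81.9 -30.5  69.  -65.8] [[0.99, -0.141, -0.001], [-0.141, -0.99, -0.001], [-0.001, 0.001, -1.0]]
[270.38602733 146.09879174] [216.30998404 188.52306673]
```

View pics/c2.png

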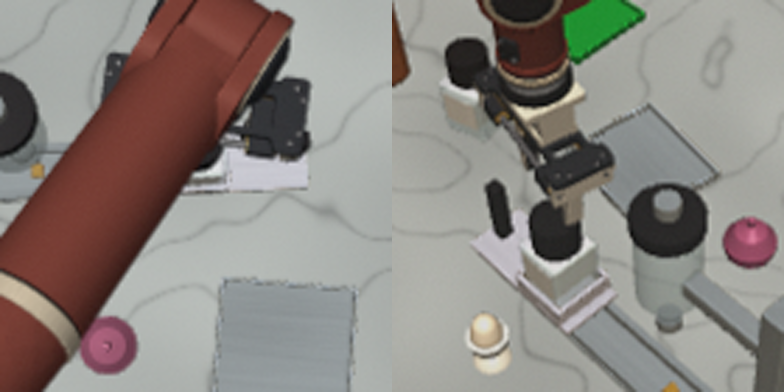

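The top and side views show the gripper over the carrier's cap (side crop about (555,228)), with the fingers straddling it and the arm clear of the hopper. I'll descend while winding the wrist back.

Call:
step_arm:
  plan:
    - [[-1,2.5,0,0.12],[-1,2.5,10,0.24],[-1,2.5,20,0.36],[-1,2.5,35,0.48],[-1,2.5,50,0.6],[-1,2.5,65,0.6],[-1,2.5,80,0.6],[-1,2.5,80,0.6],[-1,2.5,80,0.6]]

```text
time: 4.45
tcp_pos: [642.6, -102.1, 157.3]
eef_rot: [[0.743, -0.67, -0.001], [-0.67, -0.743, 0.001], [-0.002, 0.0, -1.0]]
contact_force: [1.5, 0.5, 0.8]
gripper_width: 0.943
grasp_force: 0.0
```

Run:
```python
from h import *
s=read_state(); print(s["time"],s["tcp_pos"].round(1),s["qpos"].round(1),s["eef_rot"].round(3).tolist(),s["contact_force"])
```

```text
4.45 [ 642.6 -102.1  157.3] [-19.1  48.8  51.1  87.8 -40.9  63.5 -90.8] [[0.743, -0.67, -0.001], [-0.67, -0.743, 0.001], [-0.002, 0.0, -1.0]] [1.49859767 0.54823071 0.82076095]
```

Call:
step_arm:
  plan:
    - [[0,0,1,0],[0,0,1,0],[0,0,1,0],[0,0,1,0],[0,0,1,0],[0,0,1,0]]
  grip: 40
  force: 10

```text
time: 4.95
tcp_pos: [645.2, -100.8, 157.5]
eef_rot: [[0.743, -0.67, 0.005], [-0.67, -0.743, 0.002], [0.002, -0.005, -1.0]]
contact_force: [4.6, 3.3, 1.8]
gripper_width: 0.64
grasp_force: 10.0
```

Call:
step_arm:
  plan:
    - [[0,-2.5,0,0],[0,-2.5,0,0],[0,-2.5,-0.3,-0.12],[0,-2.5,-0.6,-0.24],[0,-2.5,-1.0,-0.36],[0,-2.5,-1.3,-0.48],[0,-2.5,-1.6,-0.6],[0,-2.5,-1.9,-0.72],[0,-2.5,-2.3,-0.84],[0,-2.5,-2.6,-0.96],[0,-2.5,-2.9,-1.08],[0,-2.5,-3.2,-1.2]]
  force: 45

```text
time: 5.95
tcp_pos: [644.2, -102.4, 160.3]
eef_rot: [[0.892, 0.452, 0.0], [0.452, -0.892, -0.002], [-0.001, 0.002, -1.0]]
contact_force: [1.3, 0.3, 2.6]
gripper_width: 0.635
grasp_force: 45.0
```

Run:
```python
from h import *
s=read_state(); print(s["time"],s["tcp_pos"].round(1),s["qpos"].round(1),s["contact_force"],s["torque"])
```

```text
5.95 [ 644.2 -102.4  160.3] [-11.2  43.3  33.4  87.1 -26.4  57.5 -33.8] [1.29555639 0.30166632 2.60360233] [ 0.02669585 -0.0324117  -0.02839189]
```

Call:
step_arm:
  plan:
    - [[0,0,-0.3,-0.12],[0,0,-0.6,-0.24],[0,0,-1.0,-0.36],[0,0,-1.3,-0.48],[0,0,-1.6,-0.6],[0,0,-1.9,-0.72],[0,0,-2.3,-0.84],[0,0,-2.6,-0.96],[0,0,-2.9,-1.08],[0,0,-3.2,-1.2],[0,0,-3.6,-1.32],[0,0,-3.9,-1.44]]

```text
time: 6.95
tcp_pos: [645.7, -103.3, 163.7]
eef_rot: [[-0.331, 0.944, 0.003], [0.944, 0.331, -0.004], [-0.005, 0.002, -1.0]]
contact_force: [3.5, -1.2, -1.3]
gripper_width: 0.639
grasp_force: 45.0
```

Call:
step_arm:
  plan:
    - [[0,0,-0.3,-0.12],[0,0,-0.6,-0.24],[0,0,-1.0,-0.36],[0,0,-1.3,-0.48],[0,0,-1.6,-0.6],[0,0,-1.9,-0.72],[0,0,-2.3,-0.84],[0,0,-2.6,-0.96],[0,0,-2.9,-1.08],[0,0,-3.2,-1.2],[0,0,-3.6,-1.32],[0,0,-3.9,-1.44]]

```text
time: 7.95
tcp_pos: [646.6, -101.4, 167.8]
eef_rot: [[-0.978, -0.206, 0.005], [-0.206, 0.979, -0.001], [-0.005, -0.002, -1.0]]
contact_force: [3.2, 1.8, -0.3]
gripper_width: 0.642
grasp_force: 45.0
```

Run:
```python
from h import *
s=read_state(); print(s["time"],s["tcp_pos"].round(1),s["qpos"].round(1),s["contact_force"],s["torque"])
```

```text
7.95 [ 646.6 -101.4  167.8] [ 13.9  39.7 -12.3  85.6   9.5  55.3 100.9] [ 3.2483051   1.82041355 -0.27494003] [ 0.49399337 -0.8953784  -0.07747225]
```

Call:
step_arm:
  plan:
    - [[0,0,-0.3,-0.1],[0,0,-0.6,-0.2],[0,0,-2,-0.2],[0,0,-4,-0.2],[0,0,-6,-0.2],[0,0,-6,-0.2]]

```text
time: 8.45
tcp_pos: [646.1, -101.2, 173.3]
eef_rot: [[-0.92, -0.392, 0.004], [-0.392, 0.92, -0.001], [-0.003, -0.002, -1.0]]
contact_force: [4.2, 1.7, -2.4]
gripper_width: 0.642
grasp_force: 45.0
```

Run:
```python
from h import *
s=read_state(); print(s["time"],s["tcp_pos"].round(1),s["qpos"].round(1),s["contact_force"],s["torque"])
```

```text
8.45 [ 646.1 -101.2  173.3] [ 15.7  39.7 -15.4  85.2  11.8  56.4 110.2] [ 4.20664841  1.71871817 -2.35035286] [ 0.28714858 -1.13757347  0.03423827]
```

Call:
step_arm:
  plan:
    - [[0,0,-6,0],[0,0,-12,0],[0,0,-20,0],[0,0,-30,0],[0,0,-40,0],[0,0,-55,0],[0,0,-70,0],[0,0,-70,0]]

```text
time: 9.12
tcp_pos: [646.4, -101.1, 248.2]
eef_rot: [[-0.92, -0.391, 0.007], [-0.391, 0.92, -0.001], [-0.006, -0.004, -1.0]]
contact_force: [1.0, 0.5, -0.3]
gripper_width: 0.635
grasp_force: 45.0
```

Run:
```python
from h import *
s=read_state(); print(s["time"],s["tcp_pos"].round(1),s["qpos"].round(1),s["eef_rot"].round(3).tolist(),s["contact_force"],s["torque"])
i=viewer.read_camera("top"); j=viewer.read_camera("side")
cv2.imwrite("pics/c3.png",np.hstack([cv2.resize(i[100:240,200:340],None,fx=2.8,fy=2.8,interpolation=2),cv2.resize(j[120:260,160:300],None,fx=2.8,fy=2.8,interpolation=2)])[:,:,::-1])
```

```text
9.1167 [ 646.4 -101.1  248.2] [ 16.   35.7 -16.2  80.   10.4  65.3 111.5] [[-0.92, -0.391, 0.007], [-0.391, 0.92, -0.001], [-0.006, -0.004, -1.0]] [ 1.02149527  0.49202164 -0.25199412] [ 0.08113282 -0.01467217  0.01537456]
```

View pics/c3.png

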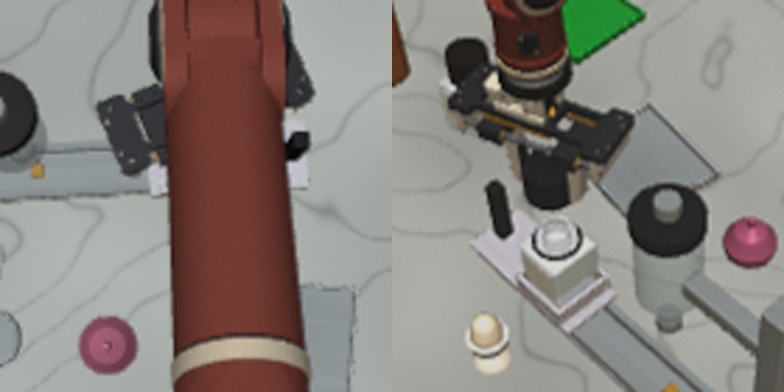

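The cap is off and held in the gripper, and the jar mouth is open (side crop (558,238)). Next I carry it to the steel tray.

Call:
step_arm:
  plan:
    - [[40,-4,0,0.05],[80,-7,0,0.15],[120,-10,0,0.25],[160,-13,20,0.35],[200,-16,40,0.45],[230,-18,60,0.55],[253,-20,80,0.6],[253,-20,110,0.6],[253,-20,140,0.6],[253,-20,160,0.6],[253,-20,170,0.6],[253,-20,170,0.6]]

```text
time: 10.22
tcp_pos: [417.3, -217.3, 71.0]
eef_rot: [[-0.981, 0.196, -0.006], [0.196, 0.981, 0.003], [0.007, 0.002, -1.0]]
contact_force: [-0.1, -0.8, -0.8]
gripper_width: 0.637
grasp_force: 45.0
```

Run:
```python
from h import *
s=read_state(); print(s["time"],s["tcp_pos"].round(1),s["qpos"].round(1),s["eef_rot"].round(3).tolist(),s["contact_force"],s["torque"])
```

```text
10.2167 [ 417.3 -217.3   71. ] [ 28.4  34.9  -5.3 120.    6.9  25.9  96.6] [[-0.981, 0.196, -0.006], [0.196, 0.981, 0.003], [0.007, 0.002, -1.0]] [-0.10072578 -0.84560681 -0.7872699 ] [ 0.0172667   0.01878961 -0.01371429]
```

Call:
step_arm:
  plan:
    - [[-4,0,8,0],[-4,0,16,0],[-4,0,24,0],[-4,0,29,0],[-4,0,32,0],[-4,0,32,0],[-4,0,32,0]]

```text
time: 10.8
tcp_pos: [423.5, -219.1, 41.7]
eef_rot: [[-0.981, 0.196, -0.0], [0.196, 0.981, -0.0], [0.0, -0.0, -1.0]]
contact_force: [-0.8, 0.1, -0.2]
gripper_width: 0.635
grasp_force: 45.0
```

Call:
step_arm:
  plan:
    - [[0,0,2,0],[0,0,4,0],[0,0,5,0],[0,0,6,0],[0,0,7,0],[0,0,7.5,0],[0,0,8,0],[0,0,8,0],[0,0,8,0]]

```text
time: 11.55
tcp_pos: [423.5, -219.0, 33.6]
eef_rot: [[-0.981, 0.196, -0.0], [0.196, 0.981, -0.0], [0.0, -0.0, -1.0]]
contact_force: [0.8, 0.8, -0.1]
gripper_width: 0.638
grasp_force: 45.0
```

Call:
step_arm:
  plan:
    - [[0,0,0.5,0],[0,0,1,0],[0,0,1.5,0],[0,0,2,0],[0,0,2,0],[0,0,2,0]]

```text
time: 12.05
tcp_pos: [423.5, -219.0, 31.6]
eef_rot: [[-0.981, 0.196, -0.0], [0.196, 0.981, 0.0], [0.0, -0.0, -1.0]]
contact_force: [-0.9, 0.5, -0.4]
gripper_width: 0.638
grasp_force: 45.0
```

Call:
step_arm:
  plan:
    - [[0,0,0.4,0],[0,0,0.8,0],[0,0,1.2,0],[0,0,1.6,0],[0,0,2,0],[0,0,2,0]]

```text
time: 12.55
tcp_pos: [423.7, -219.0, 31.3]
eef_rot: [[-0.981, 0.196, 0.001], [0.196, 0.981, -0.001], [-0.001, -0.001, -1.0]]
contact_force: [-2.1, 1.3, 14.9]
gripper_width: 0.637
grasp_force: 45.0
```

Call:
step_arm:
  plan:
    - [[0,0,-0.8,0],[0,0,-1.5,0],[0,0,-1.5,0],[0,0,-1.5,0]]
  force: 10

```text
time: 12.88
tcp_pos: [423.5, -219.1, 31.1]
eef_rot: [[-0.98, 0.197, -0.0], [0.197, 0.98, -0.0], [0.0, -0.0, -1.0]]
contact_force: [-0.7, 0.1, 1.4]
gripper_width: 0.643
grasp_force: 10.0
```

Call:
step_arm:
  plan:
    - [[0,0,0,0],[0,0,0,0],[0,0,0,0],[0,0,0,0],[0,0,0,0]]
  grip: 78

```text
time: 13.3
tcp_pos: [423.5, -219.0, 31.0]
eef_rot: [[-0.981, 0.196, -0.0], [0.196, 0.981, 0.0], [0.0, 0.0, -1.0]]
contact_force: [-0.7, 1.0, 0.2]
gripper_width: 0.838
grasp_force: 0.0
```

Call:
step_arm:
  plan:
    - [[0,0,-5,0],[0,0,-15,0],[0,0,-30,0],[0,0,-50,0],[0,0,-80,0],[0,0,-120,0],[0,0,-160,0],[0,0,-180,0],[0,0,-180,0]]

```text
time: 14.05
tcp_pos: [426.2, -220.2, 216.9]
eef_rot: [[-0.98, 0.197, 0.011], [0.197, 0.98, -0.005], [-0.012, -0.003, -1.0]]
contact_force: [-0.1, 0.1, 0.6]
gripper_width: 0.839
grasp_force: 0.0
```

Run:
```python
from h import *
s=read_state(); print(s["time"],s["tcp_pos"].round(1),s["qpos"].round(1),s["eef_rot"].round(3).tolist(),s["contact_force"])
i=viewer.read_camera("top"); j=viewer.read_camera("side")
cv2.imwrite("pics/c4.png",np.hstack([cv2.resize(i[120:260,230:370],None,fx=2.8,fy=2.8,interpolation=2),cv2.resize(j[120:260,160:300],None,fx=2.8,fy=2.8,interpolation=2)])[:,:,::-1])
cv2.imwrite("pics/side4.png",j[:,:,::-1])
# post mask: dark pixels near post in the first side image, fit post position
a=cv2.imread("pics/side0.png"); b=cv2.imread("pics/top0.png")
th=[(sx*10,sy*10,z) for sx in(-1,1) for sy in(-1,1) for z in(35,130)]
from scipy.optimize import minimize
yaw=np.radians(3.8)
def mask(n,x,y,S=8):
    P=[(x+u*np.cos(yaw)-v*np.sin(yaw),y+u*np.sin(yaw)+v*np.cos(yaw),z) for u,v,z in th]
    h=cv2.convexHull(np.array([proj(n,p) for p in P],np.float32)); m=np.zeros((384*S,512*S),np.uint8)
    cv2.fillConvexPoly(m,((h+.5)*S).astype(int),1); return cv2.resize(m.astype(np.float32),(512,384),interpolation=cv2.INTER_AREA)
M={}
for n,im,(x0,x1,y0,y1) in(("side",a,(188,208,180,210)),("top",b,(296,315,140,165))):
    m=np.zeros((384,512)); m[y0:y1,x0:x1]=(im[y0:y1,x0:x1].max(2)<90); M[n]=m; print(n,m.sum())
for ns in(("top",),("side",),("top","side")):
    f=lambda p:sum(np.abs(mask(n,*p)-M[n]).sum() for n in ns)
    r=minimize(f,(651,-220),method="Nelder-Mead",options=dict(initial_simplex=[(651,-220),(657,-220),(651,-214)],xatol=.2)); print(ns,r.x,r.fun)
```

```text
14.05 [ 426.2 -220.2  216.9] [ 30.4  21.6  -7.8 110.9   4.   47.1  99.1] [[-0.98, 0.197, 0.011], [0.197, 0.98, -0.005], [-0.012, -0.003, -1.0]] [-0.08223276  0.05103693  0.57851389]
side 132.0
top 78.0
('top',) [ 653.51019287 -221.53771973] 17.328125
('side',) [ 653.64971924 -221.28503418] 25.78125
('top', 'side') [ 653.84548187 -221.9644928 ] 44.28125
```

View pics/c4.png

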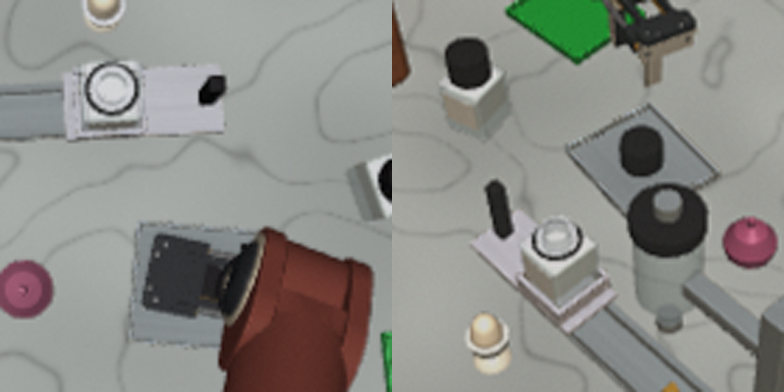

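The cap sits upright and flat in the steel tray (side crop (641,150)), the jar is open and the post is free. Now I close the fingers and go behind the post.

Call:
step_arm:
  plan:
    - [[-35,1,0,0.12],[-75,2,0,0.24],[-115,3,0,0.36],[-155,5,0,0.48],[-195,6,0,0.6],[-233,7,0,0.72],[-233,7,0,0.84],[-233,7,0,0.96],[-233,7,0,1.08],[-233,7,0,1.2],[-233,7,0,1.305],[-233,7,0,1.305]]
  grip: 0

```text
time: 15.15
tcp_pos: [652.4, -257.2, 208.4]
eef_rot: [[-0.066, 0.998, -0.005], [0.998, 0.066, 0.001], [0.002, -0.005, -1.0]]
contact_force: [-0.5, -0.0, -0.4]
gripper_width: 0.033
grasp_force: 0.0
```

Run:
```python
from h import *
s=read_state(); print(s["time"],s["tcp_pos"].round(1),s["qpos"].round(1),s["eef_rot"].round(3).tolist(),s["gripper_width"])
R=s["eef_rot"]; print("to (656,-259,100):",(R.T@(np.array([656,-259,100])-s["tcp_pos"])).round(1))
```

```text
15.15 [ 652.4 -257.2  208.4] [13.2 42.1 12.9 73.9 -9.4 65.3 30.7] [[-0.066, 0.998, -0.005], [0.998, 0.066, 0.001], [0.002, -0.005, -1.0]] 0.032937420224859626
to (656,-259,100): [ -2.3   4.  108.4]
```

Call:
step_arm:
  plan:
    - [[-2,4,20,0],[-2,4,45,0],[-2,4,70,0],[-2,4,90,0],[-2,4,108,0],[-2,4,108,0],[-2,4,108,0]]

```text
time: 15.73
tcp_pos: [656.2, -259.2, 101.1]
eef_rot: [[-0.07, 0.998, -0.004], [0.998, 0.07, 0.002], [0.002, -0.004, -1.0]]
contact_force: [-0.4, 1.0, 0.3]
gripper_width: 0.008
grasp_force: 0.0
```

Call:
step_arm:
  plan:
    - [[5,0,0,0],[10,0,0,0],[15,0,0,0],[20,0,0,0],[25,0,0,0],[30,0,0,0],[35,0,0,0],[35,0,0,0]]

```text
time: 16.4
tcp_pos: [655.5, -222.8, 103.5]
eef_rot: [[-0.07, 0.998, 0.0], [0.998, 0.07, 0.001], [0.001, 0.0, -1.0]]
contact_force: [0.5, -0.2, 1.0]
gripper_width: 0.004
grasp_force: 0.1
```

Run:
```python
from h import *
s=read_state(); print(s["time"],s["tcp_pos"].round(1),s["qpos"].round(1),s["eef_rot"].round(3).tolist(),s["contact_force"])
```

```text
16.4 [ 655.5 -222.8  103.5] [ 10.8  47.1  11.7  81.9 -10.9  52.1  29.6] [[-0.07, 0.998, 0.0], [0.998, 0.07, 0.001], [0.001, 0.0, -1.0]] [ 0.52075765 -0.24975899  1.00913766]
```

Call:
step_arm:
  plan:
    - [[8,0,0,0],[18,0,0,0],[29,0,0,0],[40,0,0,0],[51,0,0,0],[62,0,0,0],[73,0,0,0],[84,0,0,0],[95,0,0,0],[104,0,0,0],[110,0,0,0],[114,0,0,0]]

```text
time: 17.4
tcp_pos: [647.0, -109.2, 102.9]
eef_rot: [[-0.069, 0.998, -0.001], [0.998, 0.069, 0.001], [0.001, -0.001, -1.0]]
contact_force: [0.5, -1.5, 0.7]
gripper_width: 0.006
grasp_force: 0.8
```

Run:
```python
from h import *
s=read_state(); print(s["time"],s["tcp_pos"].round(1),s["qpos"].round(1),s["eef_rot"].round(3).tolist(),s["contact_force"])
j=viewer.read_camera("side"); cv2.imwrite("pics/c5.png",cv2.resize(j[130:310,150:330],None,fx=3,fy=3,interpolation=2)[:,:,::-1])
```

```text
17.4 [ 647.  -109.2  102.9] [  0.8  44.3  12.3  88.7 -11.6  48.3  21.4] [[-0.069, 0.998, -0.001], [0.998, 0.069, 0.001], [0.001, -0.001, -1.0]] [ 0.46487408 -1.45999697  0.69502981]
```

View pics/c5.png

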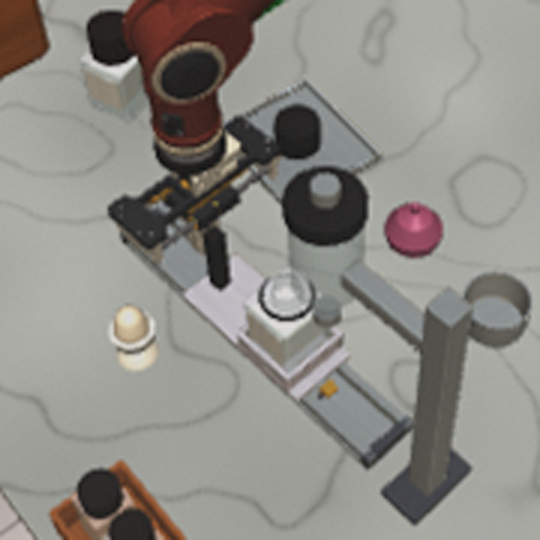

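The side view shows the post being pushed by the fingers, with the jar (crop (287,295)) close to the spout (327,310). The cap rests in the tray at (297,130).

Call:
step_arm:
  plan:
    - [[4,0,0,0],[9,0,0,0],[14,0,0,0],[19,0,0,0],[24,0,0,0],[29,0,0,0],[34,0,0,0],[38,0,0,0],[41,0,0,0],[43,0,0,0],[44,0,0,0],[45,0,0,0]]

```text
time: 18.45
tcp_pos: [644.1, -66.1, 103.1]
eef_rot: [[-0.068, 0.998, -0.0], [0.998, 0.068, -0.0], [-0.0, -0.0, -1.0]]
contact_force: [0.5, -1.7, -1.0]
gripper_width: 0.008
grasp_force: 0.8
```

Call:
step_arm:
  plan:
    - [[1,0,0,0],[2,0,0,0],[3,0,0,0]]

```text
time: 18.7
tcp_pos: [644.0, -64.2, 103.2]
eef_rot: [[-0.067, 0.998, -0.0], [0.998, 0.067, -0.002], [-0.002, -0.0, -1.0]]
contact_force: [-0.5, -3.8, -1.6]
gripper_width: 0.003
grasp_force: 1.9
```

Run:
```python
from h import *
for k in range(2):
    j=viewer.read_camera("side") if k==0 else viewer.read_camera("top")
    n=("side","top")[k]
    print([(q,np.round(d["position"],1).tolist(),round(d["p"],2)) for q in("carrier","jar_seat","spout") for d in boxes_of(q,n)[:2]])
cv2.imwrite("pics/top6.png",j[:,:,::-1])
s=read_state(); print(s["time"],s["tcp_pos"],s["contact_force"])
```

```text
[('carrier', [247.7, 243.5], 0.62), ('jar_seat', [249.2, 247.0], 0.86), ('spout', [277.8, 231.7], 0.75)]
[('carrier', [221.5, 162.9], 0.89), ('jar_seat', [219.1, 161.8], 0.57), ('spout', [180.3, 149.3], 0.65), ('spout', [112.4, 137.4], 0.47)]
19.1 [644.02297458 -64.12200353 103.17074556] [-0.11742662 -4.1025889  -0.9607425 ]
```

Call:
step_arm:
  plan:
    - [[0.7,0,0,0],[1.5,0,0,0],[1.5,0,0,0]]

```text
time: 19.35
tcp_pos: [644.0, -63.9, 103.2]
eef_rot: [[-0.067, 0.998, 0.0], [0.998, 0.067, -0.003], [-0.003, 0.0, -1.0]]
contact_force: [-0.5, -6.2, -1.3]
gripper_width: 0.006
grasp_force: 3.1
```

Call:
step_arm:
  plan:
    - [[0.7,0,0,0],[1.5,0,0,0],[1.5,0,0,0]]

```text
time: 19.6
tcp_pos: [644.0, -63.6, 103.2]
eef_rot: [[-0.066, 0.998, 0.001], [0.998, 0.066, -0.005], [-0.005, 0.0, -1.0]]
contact_force: [-0.4, -7.7, -1.6]
gripper_width: 0.005
grasp_force: 3.9
```

Call:
step_arm:
  plan:
    - [[0.7,0,0,0],[1.5,0,0,0],[1.5,0,0,0]]

```text
time: 19.85
tcp_pos: [643.9, -61.9, 103.2]
eef_rot: [[-0.066, 0.998, 0.001], [0.998, 0.066, -0.004], [-0.004, 0.0, -1.0]]
contact_force: [-0.2, -7.3, -1.5]
gripper_width: 0.006
grasp_force: 3.6
```

Run:
```python
from h import *
s=read_state(); print(s["tcp_pos"],s["contact_force"])
i=viewer.read_camera("top"); j=viewer.read_camera("side")
cv2.imwrite("pics/c7.png",np.hstack([cv2.resize(i[110:210,150:250],None,fx=4,fy=4,interpolation=2),cv2.resize(j[180:280,205:305],None,fx=4,fy=4,interpolation=2)])[:,:,::-1])
u=np.array([-.067,.998])
for c in(176,186,196):
    p=np.array([645,-102])+u*c
    print(c,"mouth",proj("side",(*p,153)).round(1),"seat",proj("side",(*p,129)).round(1),"post",proj("side",(*(p-120*u),130)).round(1), "platefront?",proj("top",(*(p-120*u),130)).round(1))
```

```text
[643.854139   -61.85698967 103.24356278] [-0.19182718 -7.30072584 -1.51872211]
176 mouth [255.  232.5] seat [255.1 236.7] post [229.6 214.7] platefront? [251.9 152.7]
186 mouth [257.2 234.4] seat [257.3 238.7] post [231.7 216.4] platefront? [248.7 152.9]
196 mouth [259.5 236.4] seat [259.6 240.6] post [233.7 218.2] platefront? [245.6 153.1]
```

View pics/c7.png

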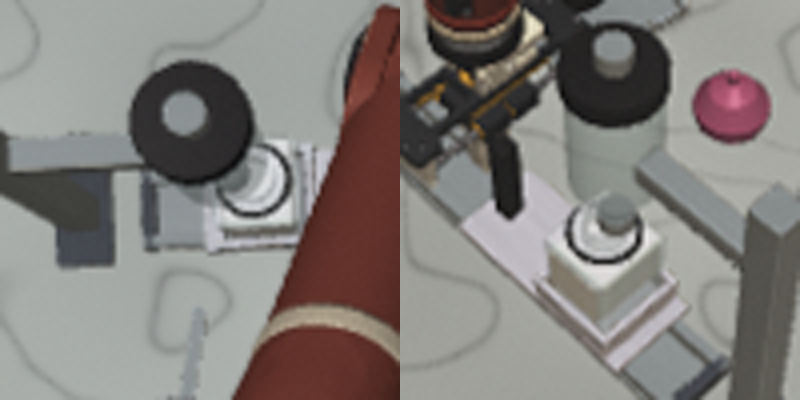

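The jar's neck ring (side crop (605,232)) is still about 13 mm short of the spout (617,215) along the rail. The orange mark on the rail is now under the carrier, so this resistance is probably the detent's entry ramp. I'll keep pushing in small steps.

Call:
step_arm:
  plan:
    - [[0.7,0,0,0],[1.5,0,0,0],[1.5,0,0,0]]

```text
time: 20.2
tcp_pos: [643.7, -59.1, 103.2]
eef_rot: [[-0.067, 0.998, 0.0], [0.998, 0.067, -0.002], [-0.002, 0.0, -1.0]]
contact_force: [-0.5, -5.6, -1.3]
gripper_width: 0.005
grasp_force: 2.7
```

Call:
step_arm:
  plan:
    - [[0.7,0,0,0],[1.5,0,0,0],[1.5,0,0,0]]

```text
time: 20.45
tcp_pos: [643.4, -55.2, 103.1]
eef_rot: [[-0.068, 0.998, -0.001], [0.998, 0.068, 0.001], [0.001, -0.0, -1.0]]
contact_force: [-0.6, -2.0, -0.7]
gripper_width: 0.006
grasp_force: 1.1
```

Run:
```python
from h import *
u=np.array([-.067,.998]); o=np.array([645,-102])
for n,p in(("top",(60+321/2.1,80+170/2.1)),("side",(130+277/2.14,90+363/2.14))):
    for z in(12,25):
        w=atz(n,p,z); d=w[:2]-o; print(n,z,w.round(1),"along",(d@u).round(1),"across",(d[0]*u[1]-d[1]*u[0]).round(1))
w=atz("side",(259.2,234.5),160); print("spout",w,(w[:2]-o)@u)
```

```text
top 12 [632.6  91.1  12. ] along 193.6 across 0.5
top 25 [630.5  89.6  25. ] along 192.2 across -1.6
side 12 [633.4  93.7  12. ] along 196.1 across 1.5
side 25 [638.1  99.3  25. ] along 201.4 across 6.6
spout [631.05968221  91.27296939 160.        ] 193.82042474682106
```

```bash
cat > car.py <<'E'
from h import *
def carrier(j,save=None):
    a=cv2.cvtColor(cv2.imread("pics/side4.png"),cv2.COLOR_BGR2GRAY).astype(np.float32); b=cv2.cvtColor(j,cv2.COLOR_RGB2GRAY).astype(np.float32)
    yaw=np.radians(3.85); X=np.array([np.cos(yaw),np.sin(yaw)]); u=np.array([-np.sin(yaw),np.cos(yaw)]); o=np.array([645,-102])
    pts=[(x,35,z) for x in range(-40,41,2) for z in range(36,140,2)]+[(35,y,z) for y in range(-40,41,2) for z in range(36,125,2)]+[(x,y,153) for x in range(-24,25,2) for y in range(-24,10,2)]+[(x,y,33) for x in range(-55,56,2) for y in range(38,60,2)]
    pts=np.array(pts,float)
    K,R,t,_=cam("side")
    def samp(im,c):
        W=np.c_[o+pts[:,:1]*X+(pts[:,1:2]+c)*u,pts[:,2]]; p=(K@(R@W.T+t[:,None])); p=(p[:2]/p[2]).astype(np.float32)
        return cv2.remap(im,p[0].reshape(-1,1),p[1].reshape(-1,1),1).ravel()
    A=samp(a,0); cs=np.arange(150,230,.5); v=[np.corrcoef(A,samp(b,c))[0,1] for c in cs]; k=int(np.argmax(v))
    return cs[k],v[k]
E
python3 - <<'E'
from car import *
s=read_state(); print(s["tcp_pos"],s["contact_force"])
j=viewer.read_camera("side"); cv2.imwrite("pics/side8.png",j[:,:,::-1]); print(carrier(j))
E
```

```text
[643.44745971 -55.16449862 103.1340847 ] [-0.63780262 -1.97345154 -0.74108536]
(np.float64(185.5), np.float64(0.7816931741214517))
```

Call:
step_arm:
  plan:
    - [[0.7,0,0,0],[1.5,0,0,0],[1.5,0,0,0]]

```text
time: 20.75
tcp_pos: [644.2, -51.6, 103.4]
eef_rot: [[-0.07, 0.998, 0.001], [0.998, 0.07, 0.003], [0.003, 0.002, -1.0]]
contact_force: [-0.2, -0.1, 0.6]
gripper_width: 0.006
grasp_force: 0.0
```

Call:
step_arm:
  plan:
    - [[0.7,0,0,0],[1.5,0,0,0],[1.5,0,0,0]]

```text
time: 21.0
tcp_pos: [643.7, -51.6, 103.2]
eef_rot: [[-0.069, 0.998, 0.0], [0.998, 0.069, 0.001], [0.001, 0.001, -1.0]]
contact_force: [-0.1, -0.7, -0.2]
gripper_width: 0.003
grasp_force: 0.0
```

Call:
step_arm:
  plan:
    - [[0.7,0,0,0],[1.5,0,0,0],[1.5,0,0,0]]

```text
time: 21.25
tcp_pos: [643.3, -50.8, 103.2]
eef_rot: [[-0.068, 0.998, 0.0], [0.998, 0.068, 0.0], [0.0, 0.0, -1.0]]
contact_force: [-0.1, 0.3, -0.0]
gripper_width: 0.004
grasp_force: 0.0
```

Contact has dropped to zero, so the carrier has pulled ahead of the fingers. Checking where it is.

Run:
```python
from car import *
s=read_state(); print(s["tcp_pos"],s["contact_force"])
i=viewer.read_camera("top");j=viewer.read_camera("side"); print(carrier(j))
cv2.imwrite("pics/c9.png",np.hstack([cv2.resize(i[110:210,150:250],None,fx=4,fy=4,interpolation=2),cv2.resize(j[180:280,205:305],None,fx=4,fy=4,interpolation=2)])[:,:,::-1])
```

```text
[643.32744146 -50.83240062 103.16983547] [-0.06411965  0.32101109 -0.00789643]
(np.float64(193.0), np.float64(0.7636833491608852))
```

View pics/c9.png

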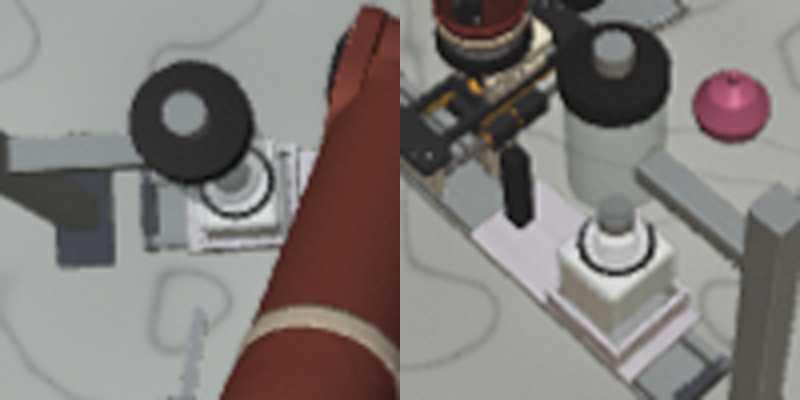

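The jar's neck ring (side crop (617,245)) is now centred under the spout (617,213), with carrier at about 193 mm and no contact force, so it is in the detent. Backing off and rising.

Call:
step_arm:
  plan:
    - [[-8,0,0,0],[-20,0,0,0],[-35,0,0,0],[-50,0,-10,0],[-60,0,-35,0],[-60,0,-70,0],[-60,0,-110,0],[-60,0,-130,0],[-60,0,-130,0],[-60,0,-130,0]]

```text
time: 22.18
tcp_pos: [647.7, -113.7, 234.7]
eef_rot: [[-0.065, 0.998, 0.003], [0.998, 0.065, -0.002], [-0.002, 0.003, -1.0]]
contact_force: [-0.2, 0.3, -1.5]
gripper_width: 0.004
grasp_force: 0.0
```

Run:
```python
from car import *
s=read_state(); print(s["time"],s["tcp_pos"],s["contact_force"])
j=viewer.read_camera("side"); print(carrier(j))
cv2.imwrite("pics/c10.png",cv2.resize(j[100:330,130:360],None,fx=2.6,fy=2.6,interpolation=2)[:,:,::-1])
```

```text
22.1833 [ 647.67782237 -113.69058422  234.74195097] [-0.23357591  0.34144018 -1.46045816]
(np.float64(193.0), np.float64(0.7667729855690543))
```

View pics/c10.png

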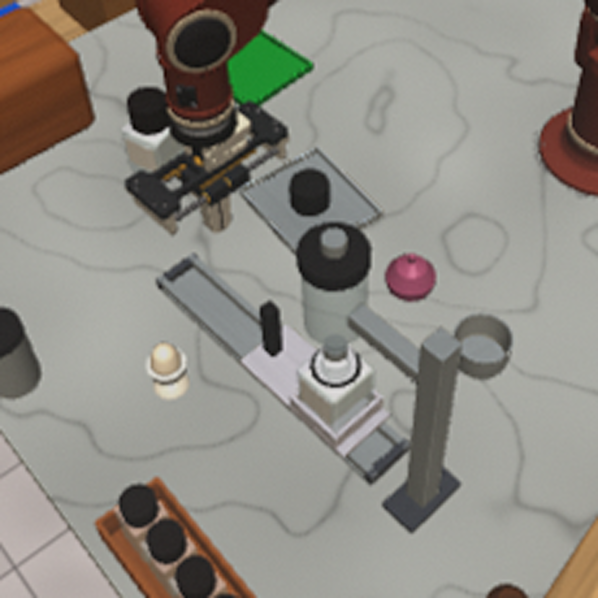

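The cap lies flat in the steel tray (310,190), the open jar is under the spout (335,360), and the gripper is clear of everything. The bystanders in view are where they were, so I'm handing in.

```bash
python3 -c "
from bench import arm
print(arm.close_job())"
```

```text
the job is handed in; nothing more can be done
None
```

The cap is unscrewed and lying flat, open side down, in the steel tray. The carrier is in its stop under the spout at about 193 mm, and the arm is clear. I handed the job in at about 22 s of the 72 s allowed.

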